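# Set the stock tags of the cut-parts bins

### The job

Set the hinged tags on the status board so that only the full bins (heaped to the rim) show green upward and the others show red: with closed fingers, gently push over each tag that is wrong, so that it drops onto its other side. Do not grip or force the tags, and do not shift or lift the bins or the other things on the bench.

Things in the scene. Friction and masses are not known exactly. Their poses are not given: they have to be found in the camera images.
- board: grey base strip of the status board, 90 x 580 x 6 mm, fixed to the bench; origin at the centre of its underside, its y axis along the strip. The four holders stand on it in a row at 140 mm spacing, in an order that changes, and turn with it
- holder_a: aluminium base, 84 x 132 x 4 mm, fixed on the strip, carrying tag a; origin at the centre of its underside (6 mm above the bench), x axis along the tag's hinge pin (pointing from the robot towards the bins), y along the row to the left, z up. The hinge pin lies 30 mm above the origin; two lugs, 40 mm high and 16 mm across, hold it at x = +37 and -37 mm
- holder_b: aluminium base, 84 x 132 x 4 mm, fixed on the strip, carrying tag b; origin at the centre of its underside (6 mm above the bench), x axis along the tag's hinge pin (pointing from the robot towards the bins), y along the row to the left, z up. The hinge pin lies 30 mm above the origin; two lugs, 40 mm high and 16 mm across, hold it at x = +37 and -37 mm
- holder_c: aluminium base, 84 x 132 x 4 mm, fixed on the strip, carrying tag c; origin at the centre of its underside (6 mm above the bench), x axis along the tag's hinge pin (pointing from the robot towards the bins), y along the row to the left, z up. The hinge pin lies 30 mm above the origin; two lugs, 40 mm high and 16 mm across, hold it at x = +37 and -37 mm
- holder_d: aluminium base, 84 x 132 x 4 mm, fixed on the strip, carrying tag d; origin at the centre of its underside (6 mm above the bench), x axis along the tag's hinge pin (pointing from the robot towards the bins), y along the row to the left, z up. The hinge pin lies 30 mm above the origin; two lugs, 40 mm high and 16 mm across, hold it at x = +37 and -37 mm
- tag_a (a joint): hinge angle of tag a, a 40 g plate of slippery plastic (friction about 0.2), 60 mm along the pin, 4 mm thick, 55 mm from pin to free edge. 0 is upright; positive leans to the holder's -y (right) and shows the GREEN face upward, negative leans to +y (left) and shows RED. Rests at stops at +0.68 and -0.68; swings freely and, once past upright, falls to the other stop in about a second; do not push it on against the stop
- tag_a_edge (a point): middle of the free edge bead of tag a, on the bead's axis, 51 mm from the hinge pin; bead 8 mm in diameter; its y axis is the normal of the green face. To flip, put a fingertip beyond and some 20 mm below this edge on the side it leans to and follow its arc over the top, inward and upward. Between two tags leaning towards each other 65 mm are free
- tag_b (a joint): hinge angle of tag b, a 40 g plate of slippery plastic (friction about 0.2), 60 mm along the pin, 4 mm thick, 55 mm from pin to free edge. 0 is upright; positive leans to the holder's -y (right) and shows the GREEN face upward, negative leans to +y (left) and shows RED. Rests at stops at +0.68 and -0.68; swings freely and, once past upright, falls to the other stop in about a second; do not push it on against the stop
- tag_b_edge (a point): middle of the free edge bead of tag b, on the bead's axis, 51 mm from the hinge pin; bead 8 mm in diameter; its y axis is the normal of the green face. To flip, put a fingertip beyond and some 20 mm below this edge on the side it leans to and follow its arc over the top, inward and upward. Between two tags leaning towards each other 65 mm are free
- tag_c (a joint): hinge angle of tag c, a 40 g plate of slippery plastic (friction about 0.2), 60 mm along the pin, 4 mm thick, 55 mm from pin to free edge. 0 is upright; positive leans to the holder's -y (right) and shows the GREEN face upward, negative leans to +y (left) and shows RED. Rests at stops at +0.68 and -0.68; swings freely and, once past upright, falls to the other stop in about a second; do not push it on against the stop
- tag_c_edge (a point): middle of the free edge bead of tag c, on the bead's axis, 51 mm from the hinge pin; bead 8 mm in diameter; its y axis is the normal of the green face. To flip, put a fingertip beyond and some 20 mm below this edge on the side it leans to and follow its arc over the top, inward and upward. Between two tags leaning towards each other 65 mm are free
- tag_d (a joint): hinge angle of tag d, a 40 g plate of slippery plastic (friction about 0.2), 60 mm along the pin, 4 mm thick, 55 mm from pin to free edge. 0 is upright; positive leans to the holder's -y (right) and shows the GREEN face upward, negative leans to +y (left) and shows RED. Rests at stops at +0.68 and -0.68; swings freely and, once past upright, falls to the other stop in about a second; do not push it on against the stop
- tag_d_edge (a point): middle of the free edge bead of tag d, on the bead's axis, 51 mm from the hinge pin; bead 8 mm in diameter; its y axis is the normal of the green face. To flip, put a fingertip beyond and some 20 mm below this edge on the side it leans to and follow its arc over the top, inward and upward. Between two tags leaning towards each other 65 mm are free
- bin_a: blue open bin, 120 (x) x 105 (y) x 55 mm, loose, filled to above the rim with drilled square steel plates; it stands behind (beyond) tag a, which is its tag; origin at the centre of its underside. Contents are fixed in the bin and rise at most 15 mm above the rim
- bin_b: blue open bin, 120 (x) x 105 (y) x 55 mm, loose, filled to above the rim with short cut lengths of steel tube; it stands behind (beyond) tag b, which is its tag; origin at the centre of its underside. Contents are fixed in the bin and rise at most 15 mm above the rim
- bin_c: blue open bin, 120 (x) x 105 (y) x 55 mm, loose, nearly empty: two steel plates lie on its floor; it stands behind (beyond) tag c, which is its tag; origin at the centre of its underside. Contents are fixed in the bin and rise at most 15 mm above the rim
- bin_d: blue open bin, 120 (x) x 105 (y) x 55 mm, loose, empty; it stands behind (beyond) tag d, which is its tag; origin at the centre of its underside. Contents are fixed in the bin and rise at most 15 mm above the rim
- flange: dark steel flange, 116 mm across, 32 mm high, loose, lying at one end of the board; origin at the centre of its underside. Bystander
- block: wooden offcut, 100 x 60 x 40 mm, loose, at the other end of the board; origin at the centre of its underside. Bystander
- spanner: steel spanner about 160 mm long and under 20 mm high, lying loose on the bench on the robot's side of the board; its x axis along its length. Bystander

How it is judged (in metres and radians):
At the end, for the whole second after the job is handed in: The tags of the two full bins lie on the right with green upward (hinge above 0.58 rad), the tags of the two other bins lie on the left with red upward (below -0.58 rad), all at rest (under 0.1 rad/s); bins and bystanders within 20 mm of where they started (value of joint each of tag_a, tag_b above 0.58 rad and value of joint each of tag_c, tag_d below -0.58 rad and velocity of joint tag_a between -0.1 and 0.1 rad/s and velocity of joint tag_b between -0.1 and 0.1 rad/s and velocity of joint tag_c between -0.1 and 0.1 rad/s and velocity of joint tag_d between -0.1 and 0.1 rad/s and distance of each of bin_a, bin_b, bin_c, bin_d, flange, block, spanner from where it was at the start of the episode below 0.02 m); the robot touches nothing.
It fails at once if a bin or a bystander was moved or lifted (more than 20 mm) (distance of any of bin_a, bin_b, bin_c, bin_d, flange, block, spanner from where it was at the start of the episode above 0.02 m).
It fails at once if a tag was gripped or forced (more than 25 N from the fingers) (contact force between the fingers and tag_a above 25 N or contact force between the fingers and tag_b above 25 N or contact force between the fingers and tag_c above 25 N or contact force between the fingers and tag_d above 25 N).
It also fails if it takes over 58 s, if anything falls off the work surface, if the arm or the gripper's body presses on something with over 40 N, if the wrist force passes 120 N, or if a joint passes its speed limit or range.

### The arm

A 6-joint arm with a two-finger parallel gripper is mounted at the origin on the work surface. World frame = base frame: x ahead of the robot, y to its left, z up, the work surface at z = 0. Lengths are in mm, angles in rad, forces in N, time in s.
With the tool pointing down it reaches from about 275 to 825 mm from the base axis. Payload 4.9 kg.
Tool frame: the origin (TCP) lies at the very end of the fingers, on their centre line; the grasp point (between the pads) lies 19 mm behind it; z points along the fingers, y is the direction in which the jaws open and shut (so a half turn about z gives the same grasp; the last joint's range is limited). The gripper opens to 85 mm and grips with 20 to 120 N. Pads are 22 mm wide; open, the fingers measure 114 mm over their backs; the gripper's body (76 mm by 85 mm) begins 54 mm behind the grasp point. The pads swing forward as they close: fully open they stand 13 mm farther back than shut.
Start: joints at [-1.442, 0.326, -0.193, 1.052, 0, 1.437], TCP at [142.893, -531.131, 231.281] pointing down, gripper open.
Joint ranges: [-2.65, 2.65], [-0.97, 1.79], [-1.3, 1.35], [-1.93, 2.1], [-1.47, 1.37], [-3.14, 3.14]. Speed limits (rad/s): [2.57, 2.57, 3.14, 3.14, 3.14, 3.14].

### API

Orientations are given as [roll, pitch, yaw] about the fixed x, y, z axes, in that order (R = Rz(yaw) Ry(pitch) Rx(roll)).
In Python, from bench import bot, solve_ik, imaging gives the robot as it stands. Calls block until the motion is done:
- bot.move_ptp(position, orientation): joint-space move of the TCP to a pose.
- bot.movel(position, rot=None, max_speed=150, threshold=None): straight line of the TCP; rot=None keeps the orientation; max_speed is the mean speed in mm/s. With threshold (N) it stops when the force on the tool has changed by that much, and returns True; else False.
- bot.move_j(angles): joint-space move.
- bot.grip(opening, effort=None): opening from 0.0 (shut) to 1.0 (fully open); effort is the grip in N (None keeps the last); returns when the fingers have stopped.
- bot.dwell(seconds).
- solve_ik(position, orientation): joint angles nearest the present ones, or None.
- bot.get_state(): the state.
- imaging.capture(name): name is "side" or "top"; returns the picture (420x560x3 uint8, blue, green, red); there is no depth.
- imaging.camera_model(name): a dict with "K" (3x3 intrinsics, pixels), "k1" (the pictures are not rectified: a ray, as slopes to the right and down, at radius r is drawn at 1 + k1 r^2 times it, then the intrinsics apply), "position" and "rotation" of the camera in the world. Camera axes: x right, y up, looking along -z (the intrinsics and any distortion apply to the point x, -y, -z); pixel columns grow to the right and rows downward; lengths in mm; the calibration is good to about 2 mm. A picture is of the moment at which its call begins. camera_model takes no time and is no camera call.
A pose or a line that the arm cannot do raises bot.IKError and nothing moves.
- bot.sign_off(): hands the job in, once; it reports no verdict.
The state is a dict: "t": time; "qpos": joint angles; "joint_velocities": joint speeds; "effort": joint torques, N m; "tcp_pos": TCP position; "orientation": TCP orientation; "contact_force": force on the tool from outside, world axes, zero at the start; "wrist_torque": the same for the moment, N m; "opening": opening from 0.0 (shut) to 1.0 (fully open).
Only numpy, scipy, OpenCV 4.12 (cv2) and the standard library are available. Lean on these libraries where they do the work, as an engineer would, in place of code of your own. Each camera call takes 0.05 s, during which the arm holds its last target.

## Working session

There is one attempt and no reset: what is moved stays moved. The work goes in short steps, each a Python script; the robot and the scene stay as the last script left them, time stands still between calls to the robot, and variables do not carry over. Pictures are saved under pics/ and viewed, and the job is handed in when it is done.

```bash
ls; mkdir -p pics
python3 - <<'E'
from bench import bot, imaging
import cv2
for n in ("side","top"):
    im=imaging.capture(n); cv2.imwrite(f"pics/{n}0.png",im)
    m=imaging.camera_model(n); print(n,m)
print(bot.get_state())
E
```

```text
pics
side {'K': array([[501.45120296,   0.        , 283.54152297],
       [  0.        , 501.45120296, 201.77899662],
       [  0.        ,   0.        ,   1.        ]]), 'k1': -0.16643780189294954, 'position': array([ -41.74401981,  671.59251964, 1109.56627397]), 'rotation': array([ 7.04225371e-01, -1.79100440e-03, -2.41690897e+00])}
top {'K': array([[524.44953171,   0.        , 276.76349412],
       [  0.        , 524.44953171, 217.34896213],
       [  0.        ,   0.        ,   1.        ]]), 'k1': -0.04918036467792441, 'position': array([ 370.39209558,    7.00792478, 1407.93941431]), 'rotation': array([ 0.13548321,  0.0197133 , -1.55387123])}
{'t': 0.1, 'qpos': array([-1.44222132e+00,  3.26851667e-01, -1.93471890e-01,  1.05199892e+00,
        1.27657424e-05,  1.43661736e+00]), 'joint_velocities': array([ 0.00027565, -0.00066051,  0.00139761,  0.00065762, -0.00050134,
       -0.00013245]), 'effort': array([ 1.30300265e-03, -4.44237471e+01,  2.63039142e+01,  7.87024561e-03,
       -1.31522306e-04, -5.76643629e-06]), 'tcp_pos': array([ 142.81731488, -530.60378427,  230.59454306]), 'orientation': array([-3.14008193e+00, -2.16814027e-04,  2.62753797e-01]), 'contact_force': array([ 0.01838973,  0.12417791, -0.08654149]), 'wrist_torque': array([ 0.02330571, -0.02447083,  0.04580651]), 'opening': 1.0034647129172132}
```

View pics/top0.png

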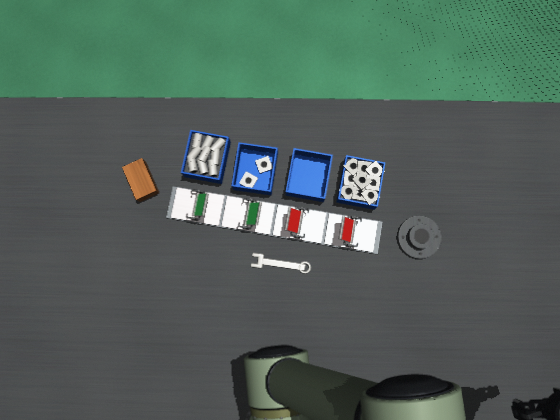

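View pics/side0.png

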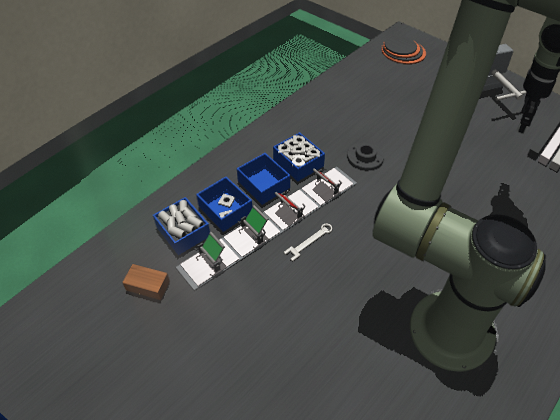

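The top view (up is +x, left is +y) shows the tags left to right. b (tubes, x≈200) is green and correct. c (two plates, x≈251) is green and wrong. d (empty, x≈295) is red and correct. a (full, x≈348) is red and wrong. I need to flip c to the left and a to the right, so next I measure the board and the beads.

```bash
cat > h.py <<'E'
import numpy as np, cv2
from scipy.spatial.transform import Rotation as R
from bench import bot, solve_ik, imaging
def cam(n):
    m=imaging.camera_model(n); return m['K'],m['k1'],np.array(m['position']),R.from_euler('xyz',m['rotation']).as_matrix()
def rays(n,px):
    K,k1,p,Rm=cam(n); px=np.atleast_2d(np.float64(px)).reshape(-1,1,2)
    u=cv2.undistortPoints(px,K,np.array([k1,0,0,0.]),).reshape(-1,2)
    d=np.c_[u[:,0],-u[:,1],-np.ones(len(u))]@Rm.T
    return p,d/np.linalg.norm(d,axis=1)[:,None]
def onplane(n,px,z):
    p,d=rays(n,px); return p+d*((z-p[2])/d[:,2])[:,None]
def proj(n,P):
    K,k1,p,Rm=cam(n); c=(np.atleast_2d(P)-p)@Rm; x=c[:,0]/-c[:,2]; y=-c[:,1]/-c[:,2]; f=1+k1*(x*x+y*y)
    return np.c_[K[0,0]*x*f+K[0,2],K[1,1]*y*f+K[1,2]]
def tri(p1,p2):
    a,d=rays('top',p1);b,e=rays('side',p2);d=d[0];e=e[0]
    s=np.linalg.lstsq(np.c_[d,-e],b-a,rcond=None)[0]
    A=a+s[0]*d;B=b+s[1]*e; return (A+B)/2,np.linalg.norm(A-B)
E
python3 - <<'E'
from h import *
t=cv2.imread('pics/top0.png'); s=cv2.imread('pics/side0.png')
cv2.imwrite('pics/top_z.png',cv2.resize(t[120:270,155:395],None,fx=3.3,fy=3.3,interpolation=cv2.INTER_CUBIC))
cv2.imwrite('pics/side_z.png',cv2.resize(s[160:295,170:360],None,fx=4.2,fy=4.2,interpolation=cv2.INTER_CUBIC))
# board outline corners, top strip z=6
print(onplane('top',[(172,187),(381,220),(379,253),(167,218)],6).round(1))
print(onplane('side',[(178,267),(345,170),(357,183),(195,288)],6).round(1))
for nm,im in(('top',t),('side',s)):
    hsv=cv2.cvtColor(im,cv2.COLOR_BGR2HSV)
    for c,m in (('g',cv2.inRange(hsv,(50,120,30),(75,255,255))),('r',cv2.inRange(hsv,(0,150,60),(6,255,255))|cv2.inRange(hsv,(174,150,60),(180,255,255)))):
        cs,_=cv2.findContours(m,cv2.RETR_EXTERNAL,cv2.CHAIN_APPROX_NONE)
        for k in cs:
            x,y,w,h=cv2.boundingRect(k)
            if 30<cv2.contourArea(k)<1500: print(nm,c,cv2.contourArea(k),cv2.minAreaRect(k),cv2.boxPoints(cv2.minAreaRect(k)).round(1).tolist())
E
```

```text
[[ 640.8  326.     6. ]
 [ 557.8 -242.8    6. ]
 [ 468.9 -236.6    6. ]
 [ 555.   335.9    6. ]]
[[ 636.5  320.4    6. ]
 [ 522.2 -252.3    6. ]
 [ 462.7 -233.     6. ]
 [ 555.9  333.1    6. ]]
top g 145.0 ((252.41891479492188, 212.98648071289062), (8.055550575256348, 21.53626823425293), 9.462322235107422) [[246.6999969482422, 222.89999389648438], [250.1999969482422, 201.6999969482422], [258.20001220703125, 203.0], [254.60000610351562, 224.3000030517578]]
top g 113.0 ((199.9038543701172, 203.98077392578125), (6.471831798553467, 21.572771072387695), 11.309932708740234) [[194.60000610351562, 213.89999389648438], [198.8000030517578, 192.8000030517578], [205.1999969482422, 194.0], [201.0, 215.1999969482422]]
top r 166.5 ((347.2297668457031, 229.1216278076172), (8.713146209716797, 23.18025779724121), 9.462322235107422) [[341.0, 239.8000030517578], [344.79998779296875, 217.0], [353.3999938964844, 218.39999389648438], [349.6000061035156, 241.3000030517578]]
top r 191.0 ((293.770263671875, 220.3783721923828), (9.86393928527832, 22.522663116455078), 9.462322235107422) [[287.1000061035156, 230.6999969482422], [290.79998779296875, 208.5], [300.5, 210.10000610351562], [296.79998779296875, 232.3000030517578]]
side g 224.5 ((212.05526733398438, 246.95030212402344), (21.852846145629883, 13.230634689331055), 48.01278305053711) [[199.8000030517578, 243.3000030517578], [209.6999969482422, 234.39999389648438], [224.3000030517578, 250.60000610351562], [214.39999389648438, 259.5]]
side g 240.5 ((255.25001525878906, 219.75001525878906), (21.21320343017578, 13.435027122497559), 45.0) [[243.0, 217.0], [252.5, 207.5], [267.5, 222.5], [258.0, 232.0]]
```

View pics/top_z.png

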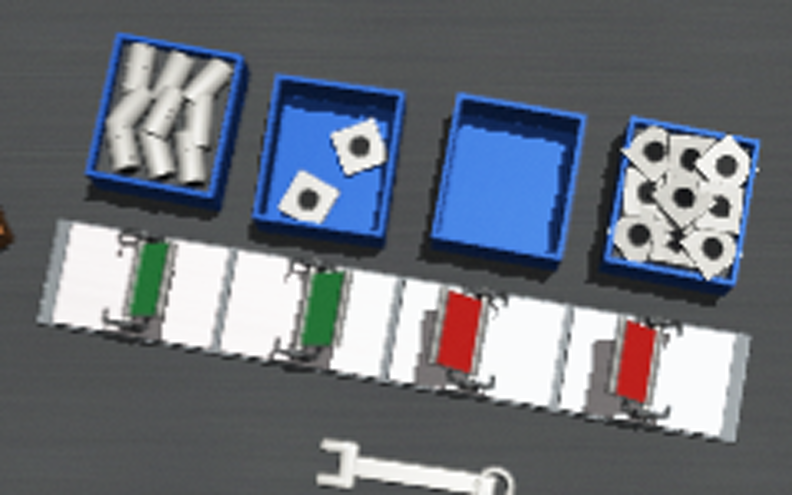

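View pics/side_z.png

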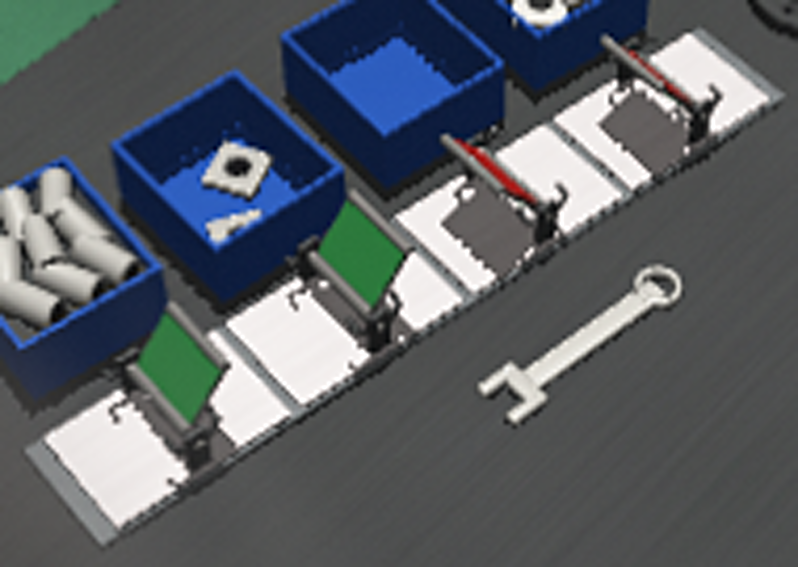

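The zooms show c's bead at about (342/3.3+155, 310/3.3+120), which is (258,214) in the top view. Tag a's bead is on its left side. I fit the board from the white plates' outline, then predict the holders and beads and draw them over the image to check.

```bash
cat >> h.py <<'E'
def board(n,im,ctr_px):
    hsv=cv2.cvtColor(im,cv2.COLOR_BGR2HSV); m=cv2.inRange(hsv,(0,0,190),(180,45,255))
    P=np.zeros((0,2),int); cs,_=cv2.findContours(m,cv2.RETR_EXTERNAL,cv2.CHAIN_APPROX_NONE)
    sel=[]
    for k in cs:
        if cv2.contourArea(k)<60: continue
        w=onplane(n,k.reshape(-1,2)+0.0,10); sel.append(w)
    return sel
E
python3 - <<'E'
from h import *
g0=(np.array([555.6,45.6]),); yaw=np.arctan2(-83,-568.8)
B={}
for n in('top','side'):
    im=cv2.imread(f'pics/{n}0.png'); c=np.array([555.6,45.6]); ey=np.array([.145,.989]); ex=np.array([.989,-.145])
    pts=[]
    for w in board(n,im,None):
        q=(w[:,:2]-c); u=q@ex; v=q@ey
        if (abs(u)<52).all() and (abs(v)<300).all(): pts.append(w[:,:2])
    pts=np.vstack(pts).astype(np.float32); r=cv2.minAreaRect(pts); print(n,len(pts),r)
    B[n]=r
E
```

```text
top 775 ((556.2761840820312, 46.461517333984375), (553.3849487304688, 84.3674545288086), 81.08401489257812)
side 560 ((554.2693481445312, 45.013763427734375), (552.8519287109375, 84.00454711914062), 81.1742935180664)
```

```bash
cat >> h.py <<'E'
C=np.array([555.3,45.7]); A=np.radians(81.13-90); EX=np.array([np.cos(A),np.sin(A)]); EY=np.array([-np.sin(A),np.cos(A)])
def W(u,v,z): return np.r_[C+u*EX+v*EY,z]
E
python3 - <<'E'
from h import *
V=dict(b=(210,-1),c=(70,-1),d=(-70,1),a=(-210,1))
for n in('top','side'):
    im=cv2.imread(f'pics/{n}0.png'); s=4; x0,y0=(160,180) if n=='top' else (170,160)
    z=cv2.resize(im[y0:y0+(80 if n=='top' else 135),x0:x0+(200 if n=='top' else 190)],None,fx=s,fy=s,interpolation=cv2.INTER_CUBIC)
    for k,(v,sg) in V.items():
        e=[W(u,v+sg*32.1,75.7) for u in(-30,30)]; p=proj(n,e); print(n,k,p.round(1).tolist(),e[0].round(0),e[1].round(0))
        q=((p-[x0,y0]+.5)*s).astype(int); cv2.line(z,q[0].tolist(),q[1].tolist(),(255,0,255),1)
    cv2.imwrite(f'pics/{n}_o.png',z)
print(tri((258.9,203.3),(253.3,206.4)),tri((256.5,226),(267.1,219.5)))
for k,us in (('c',0),('a',0)):
  for v in ((0,62) if k=='c' else (-145,-203)):
    for yw in (A+np.pi/2,A-np.pi/2):
        print(k,v,W(0,v,56).round(1),solve_ik(W(0,v,56),[np.pi,0,yw]))
E
```

```text
top b [[203.1, 215.7], [207.5, 193.1]] [553. 226.  76.] [612. 217.  76.]
top c [[256.6, 224.8], [260.7, 202.0]] [532.  88.  76.] [591.  79.  76.]
top d [[285.7, 229.8], [289.7, 206.9]] [520.  13.  76.] [579.   4.  76.]
top a [[339.9, 239.0], [343.6, 216.0]] [ 498. -125.   76.] [ 558. -135.   76.]
side b [[223.3, 247.2], [209.9, 232.5]] [553. 226.  76.] [612. 217.  76.]
side c [[266.8, 219.5], [252.9, 206.0]] [532.  88.  76.] [591.  79.  76.]
side d [[288.9, 205.4], [274.9, 192.5]] [520.  13.  76.] [579.   4.  76.]
side a [[327.1, 181.1], [312.8, 169.2]] [ 498. -125.   76.] [ 558. -135.   76.]
(array([586.07751226,  82.35483821,  81.31212653]), np.float64(1.0418924179887168)) (array([528.84631309,  88.17053453,  78.13117656]), np.float64(1.597400434829215))
c 0 [555.3  45.7  56. ] [-0.05036878  0.51595193 -0.39667945  0.65816494  0.          1.67523825]
c 0 [555.3  45.7  56. ] [-0.05036878  0.51595193 -0.39667945  0.65816494  0.         -1.4663544 ]
c 62 [564.9 107.   56. ] [ 0.05876325  0.54243084 -0.34743341  0.68093208  0.          1.78437028]
c 62 [564.9 107.   56. ] [ 0.05876325  0.54243084 -0.34743341  0.68093208  0.         -1.35722237]
a -145 [532.9 -97.6  56. ] [-0.31733039  0.49316178 -0.43859503  0.63903952  0.          1.40827664]
a -145 [532.9 -97.6  56. ] [-0.31733039  0.49316178 -0.43859503  0.63903952  0.         -1.73331602]
a -203 [ 524.  -154.9   56. ] [-0.42248591  0.49997392 -0.42611343  0.64470898  0.          1.30312112]
a -203 [ 524.  -154.9   56. ] [-0.42248591  0.49997392 -0.42611343  0.64470898  0.         -1.83847153]
```

```bash
python3 -c "
import cv2,numpy as np
a=cv2.imread('pics/top_o.png');b=cv2.imread('pics/side_o.png')
b=cv2.resize(b,None,fx=.5,fy=.5) if 0 else b
cv2.imwrite('pics/o1.png',a);print(a.shape,b.shape)"
```

```text
(320, 800, 3) (540, 760, 3)
```

View pics/top_o.png

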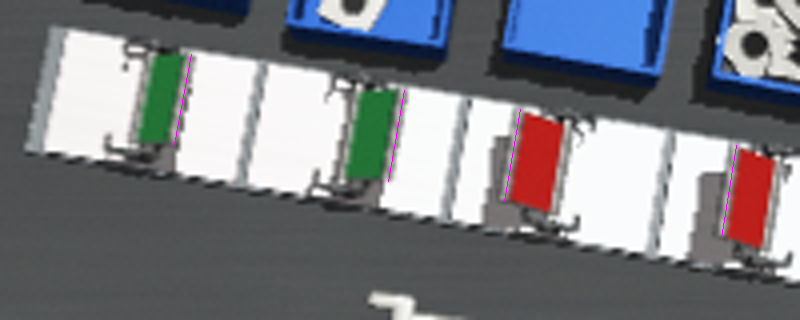

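View pics/side_o.png

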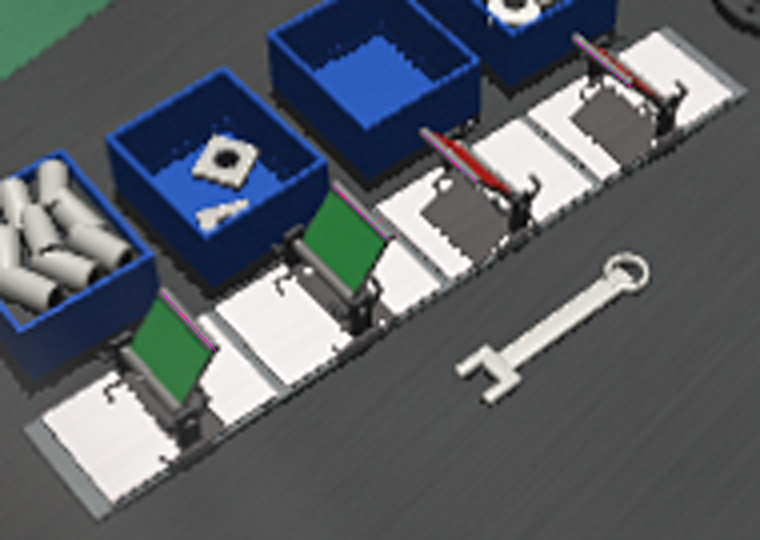

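The predicted bead lines (magenta) lie on the beads in both views, within about 1 px. I flip tag a first, pushing to the right.

```bash
cat >> h.py <<'E'
O=[np.pi,0,A+np.pi/2]
def flip(v0,side,start=30,speed=40):
    # side=+1 leans to +v ; pushes toward -side
    d=lambda th,off: W(0,v0+side*(51*np.sin(th)+off),36+51*np.cos(th)-20)
    bot.movel(d(.68,start)); 
    fmax=0
    for th in (.68,.45,.2,0.,-.12):
        bot.movel(d(th,15.),max_speed=speed); s=bot.get_state(); print(th,s['tcp_pos'].round(1),s['contact_force'].round(2))
    bot.movel(d(.2,17.),max_speed=60)
    p=d(.2,17.); p[2]=150; bot.movel(p)
E
python3 - <<'E'
from h import *
bot.grip(0.0); print(bot.get_state()['t'],bot.get_state()['opening'])
bot.move_ptp(W(0,-210+32+30,150),O); print(bot.get_state()['t'],bot.get_state()['tcp_pos'],W(0,-148,150))
flip(-210,1)
for n in('top','side'): cv2.imwrite(f'pics/{n}1.png',imaging.capture(n))
s=bot.get_state(); print(s['t'],s['contact_force'])
E
```

```text
0.8667 -0.004044336328913078
2.975 [ 532.50435156 -101.47299132  150.16047067] [ 532.47942556 -100.530029    150.        ]
0.68 [ 530.2 -115.5   55.8] [ 0.67  0.6  -0.2 ]
0.45 [ 528.8 -125.3   62.1] [ 0.71 -0.66 -0.01]
0.2 [ 526.8 -137.3   66.1] [ 0.07 -0.35  0.7 ]
0.0 [ 525.2 -147.3   67. ] [0.08 0.57 0.85]
-0.12 [ 524.3 -153.2   66.6] [ 0.4  -1.01 -1.68]
7.15 [0.03886867 0.29038262 0.59791726]
```

View pics/side1.png

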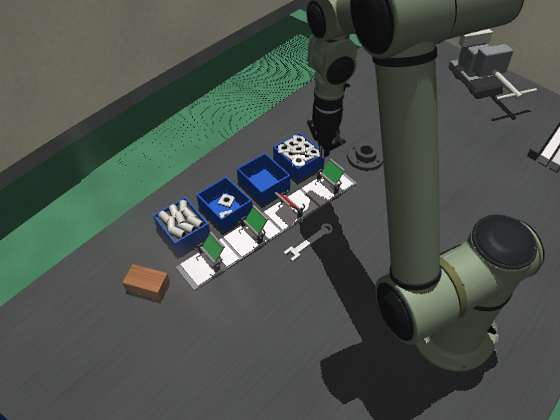

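View pics/top1.png

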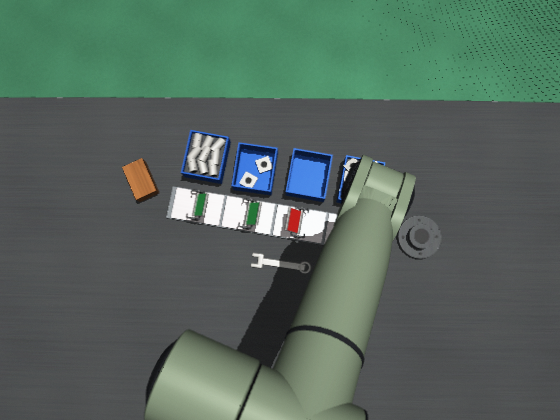

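The side view shows tag a now green and leaning right, near (333,172), and nothing else moved. For tag c, I drop in at the middle of the gap between c and d (start offset 37 mm from the bead) and push left.

Run:
```python
from h import *
v=70-32.1-37
bot.movel(W(0,v,150))
flip(70,-1,start=37)
bot.move_j([-1.442,0.326,-0.193,1.052,0,1.437]); bot.dwell(1)
for n in('top','side'): cv2.imwrite(f'pics/{n}2.png',imaging.capture(n))
s=bot.get_state(); print(s['t'],s['contact_force'])
V=dict(b=(210,-1),c=(70,1),d=(-70,1),a=(-210,-1))
for n in('top','side'):
    im=cv2.imread(f'pics/{n}2.png'); x0,y0=(160,120) if n=='top' else (170,130); s=4 if n=='side' else 3.4
    z=cv2.resize(im[y0:y0+140,x0:x0+(230 if n=='top' else 190)],None,fx=s,fy=s,interpolation=cv2.INTER_CUBIC)
    for k,(v,sg) in V.items():
        q=((proj(n,[W(u,v+sg*32.1,75.7) for u in(-30,30)])-[x0,y0]+.5)*s).astype(int); cv2.line(z,q[0].tolist(),q[1].tolist(),(255,0,255),1)
    cv2.imwrite(f'pics/{n}2_o.png',z)
# bins / bystanders: picture change outside the arm
d=cv2.absdiff(cv2.imread('pics/top0.png'),cv2.imread('pics/top2.png')).max(2)>40
cs,_=cv2.findContours(d.astype(np.uint8),cv2.RETR_EXTERNAL,cv2.CHAIN_APPROX_SIMPLE)
print([cv2.boundingRect(c) for c in cs if cv2.contourArea(c)>4])
```

```text
0.68 [558.7  68.5  55.6] [-0.38  0.64  0.58]
0.45 [560.6  78.3  62.1] [ 0.1  -1.3  -0.05]
0.2 [562.3  90.3  66. ] [-0.23 -0.04  0.25]
0.0 [563.8 100.3  67. ] [-0.71  0.22 -0.59]
-0.12 [564.7 106.3  66.6] [-0.51 -0.06 -0.68]
16.5333 [-0.22560696 -0.38695906 -0.88434769]
[(511, 400, 15, 20), (527, 392, 25, 10), (553, 388, 7, 4), (489, 386, 11, 12), (352, 220, 18, 30), (331, 216, 23, 30), (228, 198, 34, 35)]
```

View pics/side2_o.png

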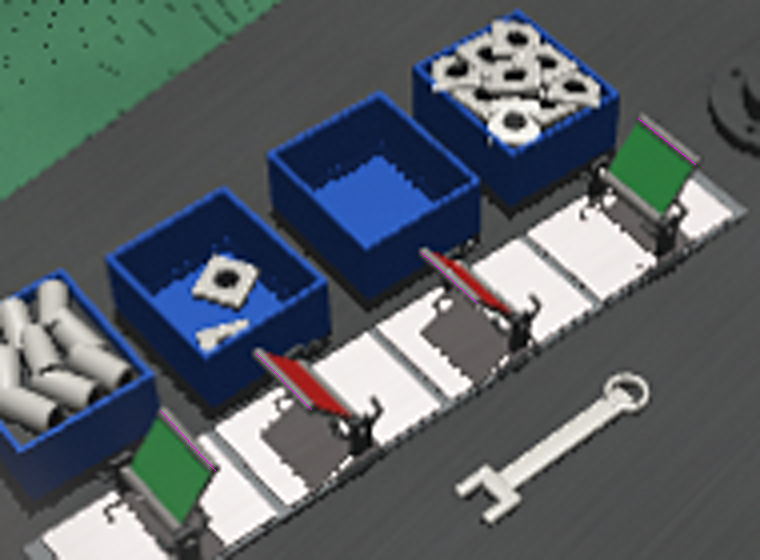

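View pics/top2_o.png

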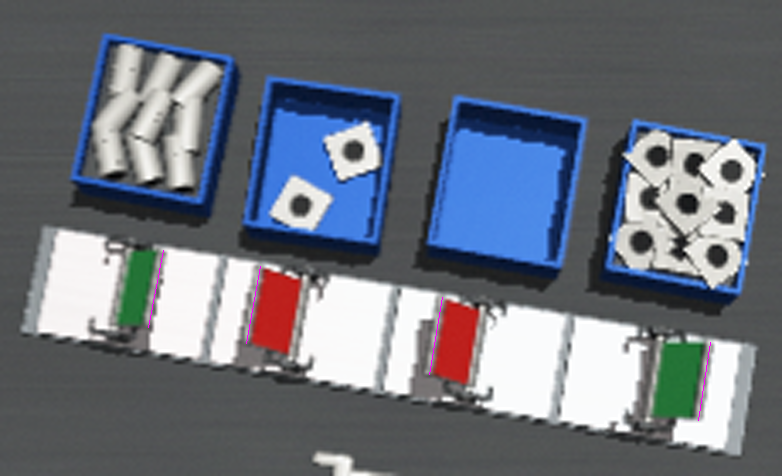

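Both views show b green, c red, d red and a green, with each bead on its predicted stop line. Apart from the arm, only tags a and c changed in the top view. I hand the job in.

```bash
python3 -c "
from bench import bot
bot.sign_off(); print(bot.get_state()['t'])"
```

```text
the job is handed in; nothing more can be done
the job is handed in; nothing more can be done
```

I flipped the two wrong tags and handed the job in at about 16.5 s of the 58 s allowed. Tag a (plates heaped to the rim) went from red to green, and tag c (two plates) from green to red. Tags b (green) and d (red) were already right, so I left them alone.

- **Tags:** the last pictures from both cameras show a and b green to the right and c and d red to the left. By eye, each tag's free edge lies on its predicted resting line to within about 1 px.
- **Force:** the tool force I read at the end of each push segment stayed under 2.5 N. I did not sample it between those points.
- **Bins and bystanders:** comparing the top view before and after, only tags a and c and the arm region had changed. The arm had moved back to its start position before handing in.
- **Disagreements:** no final check failed. During setup, the board centre measured from the two cameras differed by about 2 mm, within the stated calibration. A rough hand-picked position of tag c's edge came out 2–6 mm higher than the predicted 76 mm, and I put that down to picking the pixels by hand.

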